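# Pack the lapping pads into their case

## Task

Take the red and the blue lapping pad off the pegs of the sloping rack, lifting each straight up until its eye is clear of the upright peg, and lay each flat in the case bay whose floor has its colour, grip bar up and eye end towards the hinge, without dropping it. When both lie in their bays, swing the lid fully shut. Leave the yellow pad hanging and do not push the small grey cup or the solder spool about.

Things in the scene. Friction and masses are not known exactly. Their poses are not given: they have to be found in the camera images.
- pad_red_grip (a point): centre of the red grip bar of a lapping pad, half-way up the bar; x runs along the pad to its hanging eye, z out of its upper face. All pads: steel plate 140 long (x) x 50 wide (y) x 8 thick, 0.16 kg; the bar stands crosswise on it, 14 thick along x, 44 long along y, 24 high above the plate. The point is 20 above the underside, 78 from the eye end of the plate, 62 from the other
- pad_blue_grip (a point): the same point of the pad with the blue grip bar. The pads hang flat against the sloping board, z tilted 40 degrees from vertical towards the front of the rack. Each pad's eye is an opening 26 (x) x 24 (y) through the plate, its middle 58 from this point at +x; the peg stands in it, so open fingers should reach no more than 60 from this point on that side
- pad_yellow_grip (a point): the same point of the pad with the yellow grip bar, which stays on the rack. Which colour hangs on which peg varies
- rack_face (a point): middle of the sloping face of the fixed wooden rack, 75 above the bench. It stands on the left and faces to the right (the case side). x points from its front to its back, y along its width, z up. The board is 170 along the slope and 250 wide and rises to the back at 40 degrees from level
- peg_mid (a point): tip of the middle peg of the rack, 138 above the bench; axes as the rack. Three upright (vertical) steel pegs, 8 in diameter, 75 apart along y, stand 34 out of the board. A pad is free of its peg when it has been lifted straight up by 40 or more from where it hangs; pulling it square off the board jams on the peg
- bay_red (a point): where the centre of the red pad's grip bar lies when the pad is in its bay, 24 above the bench, in the red-floored half of the fixed black case (159 in x, 134 in y, walls 20 high, 4 thick). x points to the hinge, z up; the pad's x must lie along it. Each bay is 151 (x) x 61 (y), floor 4 above the bench: 5.5 to spare all round the pad. The divider between the bays is 16 high
- bay_blue (a point): the same point for the blue pad, in the half with the blue floor, 65 from the red one along y; same axes
- case_hinge (a point): middle of the hinge line of the case lid, 20 above the bench, at the far edge of the case; x points away from the tray (the case lies to -x of it), y along the hinge, z up. To the right of the case a desk lamp head hangs over the bench (near x 0.55, y -0.35 from the base): swing the arm in close to the base when passing it
- case_lid (a joint): opening angle of the grey lid: 0 is shut with its rim on the rim of the tray, pi/2 stands upright; stop at 1.75. It starts about upright (1.5 to 1.7). The hinge is stiff: the lid stays where it is left, and 1 to 3 N on its front edge moves it (hinge friction 0.22 N m, lid 0.18 kg)
- lid_edge (a point): point on the lid's outer face, mid-width, 10 from its front edge, 149 from the hinge line. The lid is a shell 159 x 134, 23 deep from rim to outer face; axes turn with it: z is the outward normal of the outer face, -x runs from hinge to front edge. Open, this face looks away from the robot; shut, it looks up, 43 above the bench. A tab 12 long sticks out of the front edge
- bezel_cup: bystander: small grey round cup, 56 across, 18 high; origin under its centre
- solder_spool: bystander: black spool with silver solder wire, 52 across, 25 high; origin under its centre

How it is judged:
By the outcome, as a careful person would: the job done as asked, in the order asked, and still so for the second after the job is handed in, with the robot touching nothing.
It also fails if it takes over 72 s, if anything falls off the work surface, if the arm or the gripper's body presses on something with over 40 N, if the wrist force passes 120 N, or if a joint passes its speed limit or range.

## Robot

A 6-joint arm with a two-finger parallel gripper is mounted at the origin on a cart in front of the work surface, level with it; the furniture and walls round the work are solid. World frame = base frame: x ahead of the robot, y to its left, z up, the work surface at z = 0. Lengths are in m, angles in rad, forces in N, time in s.
With the tool pointing down it reaches from about 0.35 to 1 m from the base axis. Payload 7.1 kg.
Tool frame: the origin (TCP) lies at the very end of the fingers, on their centre line; the grasp point (between the pads) lies 19 mm behind it; z points along the fingers, y is the line along which they close (so a half turn about z gives the same grasp; the last joint's range is limited). The gripper opens to 85 mm and grips with 20 to 120 N. Pads are 22 mm wide; open, the fingers measure 114 mm over their backs; the gripper's body (76 mm by 85 mm) begins 54 mm behind the grasp point. The pads swing forward as they close: fully open they stand 13 mm farther back than shut.
Start: joints at [1.178, 0.423, 1.63, -0, 1.089, -0.019], TCP at [0.228, 0.582, 0.231] pointing down, gripper open.
Joint ranges: [-3, 3], [-0.9, 2.11], [0.09, 2.58], [-1.31, 4.45], [0.11, 2.69], [-2.54, 2.54]. Speed limits (rad/s): [2.39, 2.39, 3.01, 3.14, 3.14, 3.14].

## Interface

Orientations are given as a rotation vector (axis times angle).
In Python, from station import robot, imaging gives the robot as it stands.
- The arm moves only by the shell command python3 -m creep 'ROWS'. ROWS is JSON, a list of rows, each a list of 7 numbers: the opening, from 0 (shut) to 1 (fully open), then the shift along the world's x, y, z in m, then the turn, a rotation vector about the world's x, y, z in rad. A call has 1 to 12 rows; each row is the pose to reach, as a shift and turn from the pose commanded when the call began; what a row does not reach only later rows make up. A row lasts 1/12 s, in which the tool goes at most 41.7 mm and 7.16 degrees, less where a joint would pass 70% of its speed; a pose out of reach is approached as far as the arm can. A call with a gripper value outside its range is refused whole. The fingers move at their own pace and stop on an object; the grip force is fixed at half the most. Time passes only in rows, so rows that repeat a pose let the fingers close. It gives the time, the measured TCP pose, the force, the opening and the grip force at its end, in the units of the state.
- robot.observe(): the state, without advancing time (a new reading comes with each control period).
- imaging.read_camera(name): name is "scene" or "top"; returns a dict with "img" (480x640x3 uint8, red, green, blue), "depth" (480x640 float32, m along the optical axis (not along the pixel's ray), 0 where there is no reading), "intrinsics" (3x3 intrinsics, pixels), "R" (3x3) and "t" (3): a world point X has camera coordinates R X + t. Camera axes: x right, y down, z forward; pixel columns grow to the right and rows downward; lengths in m; the calibration is good to about 2 mm. A picture is of the moment at which its call begins.
- robot.close_job(): hands the job in; it is judged then, once.
The state is a dict: "time_s": time; "qpos": joint angles; "qd": joint speeds; "joint_torque": joint torques, N m; "position": TCP position; "eef_rot": TCP orientation; "force": force on the tool from outside, world axes, zero at the start; "wrist_torque": the same for the moment, N m; "width": finger opening in m; "grip_force": force on a finger pad.
Only numpy, scipy, OpenCV 4.12 (cv2) and the standard library are available. Lean on these libraries where they do the work, as an engineer would, in place of code of your own. Each camera call takes 0.05 s, during which the arm holds its last target. There are 200 camera calls.

## Working session

There is one attempt and no reset: what is moved stays moved. The work goes in short steps, Python scripts to look and compute and a shell command to move; the robot and the scene stay as the last step left them, time stands still between calls to the robot, and variables do not carry over. Pictures are saved under pics/ and viewed, at most 10 in all, crops included, and the job is handed in when it is done.

```bash
ls; mkdir -p pics; python3 - <<'E'
from station import robot, imaging
import cv2,numpy as np
for n in ("scene","top"):
    c=imaging.read_camera(n); cv2.imwrite(f"pics/{n}0.png",c["img"][...,::-1]); np.savez(f"{n}0.npz",**c)
    print(n,c["intrinsics"].tolist(),np.round(-c["R"].T@c["t"],3),np.round(c["R"],2).tolist())
print(robot.observe())
E
```

```text
pics
scene [[521.4231483328674, 0.0, 313.1854088724236], [0.0, 521.4231483328674, 239.45896312929554], [0.0, 0.0, 1.0]] [ 0.046 -0.794  0.85 ] [[0.87, -0.49, -0.01], [-0.29, -0.51, -0.81], [0.39, 0.71, -0.59]]
top [[471.2048813272188, 0.0, 317.83419468135986], [0.0, 471.2048813272188, 248.1868081469068], [0.0, 0.0, 1.0]] [0.398 0.109 1.133] [[0.01, -1.0, -0.01], [-0.99, -0.01, -0.15], [0.15, 0.01, -0.99]]
{'time_s': 0.1, 'qpos': array([ 1.17798415e+00,  4.23779937e-01,  1.63060378e+00,  2.48612378e-05,
        1.08857223e+00, -1.89889309e-02]), 'qd': array([-5.29615931e-04, -4.96642554e-05, -1.51714220e-03, -7.27157577e-04,
        6.76541357e-05,  3.75433284e-04]), 'joint_torque': array([-2.93878638e-04, -5.58429050e+01, -2.82445121e+01, -6.55911549e-05,
        2.97747967e-03, -2.39389061e-05]), 'position': array([0.22801489, 0.58140564, 0.23061757]), 'eef_rot': array([-5.83748970e-01, -3.08657587e+00,  2.08894504e-03]), 'force': array([-0.64378931,  0.03747752, -0.36292204]), 'wrist_torque': array([-0.06679146,  0.00733456, -0.04941655]), 'grip_force': 0.0, 'width': 0.0854796022071931}
```

View pics/scene0.png

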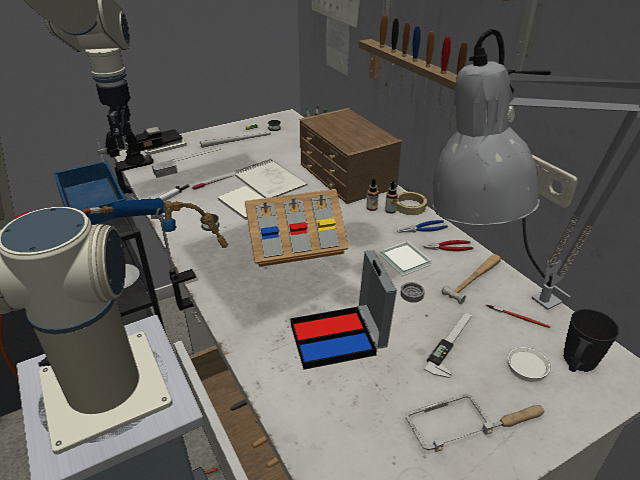

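View pics/top0.png

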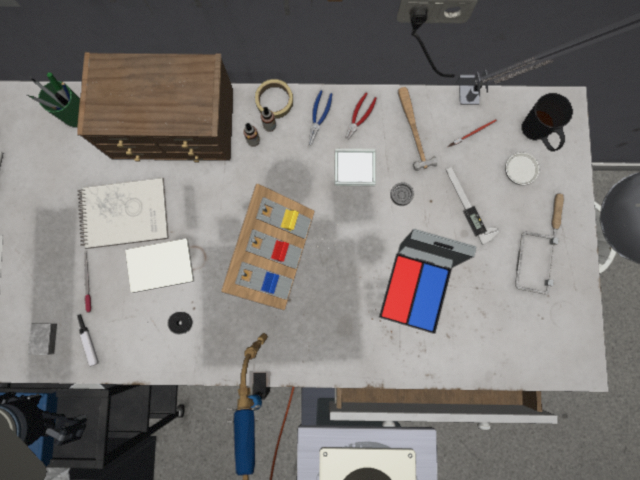

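The scene view shows the rack with blue (270,232), red (299,228) and yellow (327,224) bars, and the case at (335,338) with its lid upright. In the top view the bars are at blue (270,283), red (281,251) and yellow (290,218). The red bay is at (403,288), the blue bay at (429,297), the cup at (402,194) and the spool at (179,322).

```bash
cat > h.py <<'E'
import numpy as np, cv2
def cloud(c):
    K=c["intrinsics"]; d=c["depth"]; v,u=np.mgrid[:480,:640]
    P=np.stack([(u-K[0,2])/K[0,0]*d,(v-K[1,2])/K[1,1]*d,d],-1)
    return (P-c["t"])@c["R"]
def mask(img,col):
    h,s,v=cv2.split(cv2.cvtColor(img,cv2.COLOR_RGB2HSV)); h=h.astype(int)
    lo,hi={"red":(-8,8),"yellow":(22,34),"blue":(100,125)}[col]
    hh=np.where(h>170,h-180,h) if col=="red" else h
    return (hh>=lo)&(hh<=hi)&(s>170)&(v>80)
E
python3 - <<'E'
from h import *
np.set_printoptions(precision=4,suppress=True)
for n in ("top","scene"):
    c=dict(np.load(n+"0.npz")); P=cloud(c); img=c["img"]; print(n)
    inr=(P[...,0]>.3)&(P[...,0]<.75)&(P[...,1]>.05)&(P[...,1]<.4)
    h,s,v=cv2.split(cv2.cvtColor(img,cv2.COLOR_RGB2HSV))
    wood=inr&(h>8)&(h<20)&(s>90)&(P[...,2]>.02)&(P[...,2]<.14)&(c["depth"]>0)
    Q=P[wood]
    for _ in range(8):
        m=Q.mean(0); N=np.linalg.svd(Q-m,full_matrices=False)[2][2]; N*=np.sign(N[2]); Q=Q[abs((Q-m)@N)<.006]
    print("plane",m,N,"tilt",np.degrees(np.arccos(N[2])),"yaw of front dir",np.degrees(np.arctan2(N[1],N[0])),len(Q))
    f=np.r_[N[:2]/np.hypot(*N[:2]),0]; X=-f; Y=np.cross([0,0,1],X)
    xs=np.stack([Q@X,Q@Y,Q[:,2]],1); print("rack x,y,z ranges",np.percentile(xs,[.5,99.5],axis=0))
    up=np.cross(Y,N)*-1; up=up*np.sign(up[2])
    for k in ("blue","red","yellow"):
        M=mask(img,k)&inr&(P[...,2]>.05)&(c["depth"]>0)
        B=P[M]; d=(B-m)@N; top=B[d>np.percentile(d,90)-.004]
        print(k,len(B),len(top),"h above board",np.percentile(d,90),"topcentre",top.mean(0),"median",np.median(top,0),"ext",np.ptp(np.percentile(top@np.c_[up,Y],[2,98],axis=0),axis=0))
        print("   grip", top.mean(0)-.012*N)
    for k in ("red","blue"):
        M=mask(img,k)&(P[...,1]<.08)&(P[...,2]<.05)&(P[...,2]>-.02)&(c["depth"]>0)&(P[...,0]<.7)&(P[...,0]>.3)
        B=P[M]; r=cv2.minAreaRect(B[:,:2].astype(np.float32)*1000); print(k,len(B),np.median(B,0),r)
    if n=="top":
        print("cup",P[194,402],"spool",P[322,179+6])
E
```

```text
top
plane [0.5634 0.2413 0.0916] [-0.1683 -0.6173  0.7685] tilt 39.78194449484988 yaw of front dir -105.24948988825754 2857
rack x,y,z ranges [[ 0.299  -0.5981  0.0224]
 [ 0.4281 -0.3539  0.1305]]
blue 216 92 h above board 0.03240466193350752 topcentre [0.4736 0.2153 0.092 ] median [0.474  0.2155 0.0923] ext [0.0127 0.0384]
   grip [0.4756 0.2227 0.0827]
red 226 95 h above board 0.03262688196039183 topcentre [0.5458 0.1949 0.0914] median [0.5461 0.1952 0.0921] ext [0.0129 0.0405]
   grip [0.5478 0.2023 0.0822]
yellow 192 79 h above board 0.03295112191193415 topcentre [0.6171 0.1755 0.0919] median [0.6169 0.1764 0.092 ] ext [0.0122 0.0395]
   grip [0.6191 0.1829 0.0827]
red 1591 [ 0.4706 -0.0837  0.0044] ((471.0106201171875, -83.12781524658203), (59.906002044677734, 149.93467712402344), 74.5587158203125)
blue 1568 [ 0.4527 -0.146   0.0045] ((453.65826416015625, -146.02481079101562), (59.66305160522461, 149.43809509277344), 74.43858337402344)
cup [ 0.7032 -0.0865  0.0076] spool [0.3855 0.4251 0.0236]
scene
plane [0.5689 0.2216 0.0789] [-0.152  -0.6217  0.7684] tilt 39.791875516809405 y
[... 166 characters left out ...]
tre [0.4712 0.2123 0.0927] median [0.4717 0.212  0.0927] ext [0.012 0.039]
   grip [0.4731 0.2198 0.0834]
red 142 58 h above board 0.03395408835318048 topcentre [0.5451 0.1917 0.0924] median [0.5445 0.191  0.0924] ext [0.012  0.0388]
   grip [0.5469 0.1991 0.0832]
yellow 144 61 h above board 0.03501350413093243 topcentre [0.616  0.1718 0.0921] median [0.6168 0.1717 0.0921] ext [0.0129 0.0403]
   grip [0.6178 0.1793 0.0828]
red 1105 [ 0.471  -0.0786  0.0055] ((469.8829650878906, -81.8543701171875), (66.56133270263672, 154.77513122558594), 75.76420593261719)
blue 1169 [ 0.453  -0.1394  0.0054] ((452.78851318359375, -143.77139282226562), (60.83990478515625, 152.4091033935547), 74.3093490600586)
```

```bash
cat >> h.py <<'E'
from scipy.spatial.transform import Rotation as Ro
def frame(yaw,tilt):  # tool y = pad x (uphill), tool z = -pad normal; yaw of pad x, tilt up, deg
    a,t=np.radians([yaw,tilt]); px=np.array([np.cos(t)*np.cos(a),np.cos(t)*np.sin(a),np.sin(t)])
    n=np.array([-np.sin(t)*np.cos(a),-np.sin(t)*np.sin(a),np.cos(t)])
    return np.c_[np.cross(px,-n),px,-n],n
def delta(s,pos,R):
    return np.round(np.array(pos)-s["position"],4),np.round((Ro.from_matrix(R)*Ro.from_rotvec(s["eef_rot"]).inv()).as_rotvec(),4)
E
python3 - <<'E'
from h import *
from station import robot
s=robot.observe(); R,n=frame(74.8,40)
print(n, delta(s,[.40,.14,.30],R)); g=np.array([.4744,.2213,.083]); print(g+.1*n, g-.008*n)
P=cloud(dict(np.load("top0.npz"))); Q=P.reshape(-1,3)
for x in np.arange(.2,.46,.05):
  for y in (.15,.2,.25,.3,.35,.4):
    q=Q[(abs(Q[:,0]-x)<.025)&(abs(Q[:,1]-y)<.025)]; print(round(float(q[:,2].max()),3) if len(q) else None,end=" ")
  print()
E
```

```text
[-0.16853196 -0.62030065  0.76604444] (array([ 0.172 , -0.4414,  0.0694]), array([ 0.6644, -0.2199,  0.1041]))
[0.4575468  0.15926994 0.15960444] [0.47574826 0.22626241 0.07687164]
None 0.237 0.258 0.236 None 0.603 
0.007 0.231 0.241 0.229 0.004 0.61 
0.005 0.005 0.21 0.005 0.005 0.004 
0.005 0.006 0.168 0.005 0.005 0.028 
0.004 0.045 0.049 0.007 0.006 0.028 
0.005 0.096 0.111 0.131 0.006 0.005
```

```bash
python3 -m creep '[[1,0,0,0.08,0,0,0],[1,0.02,-0.02,0.12,0,0,0],[1,0.05,-0.05,0.15,0,0,0],[1,0.19,-0.42,0.15,0.6644,-0.2199,0.1041],[1,0.19,-0.42,0.15,0.6644,-0.2199,0.1041],[1,0.19,-0.42,0.15,0.6644,-0.2199,0.1041],[1,0.19,-0.42,0.15,0.6644,-0.2199,0.1041],[1,0.19,-0.42,0.15,0.6644,-0.2199,0.1041],[1,0.19,-0.42,0.15,0.6644,-0.2199,0.1041],[1,0.19,-0.42,0.15,0.6644,-0.2199,0.1041],[1,0.19,-0.42,0.15,0.6644,-0.2199,0.1041],[1,0.19,-0.42,0.15,0.6644,-0.2199,0.1041]]'; python3 - <<'E'
from h import *
from station import robot
s=robot.observe(); R,n=frame(74.8,40)
g=np.array([.4744,.2213,.083]); print(s["qpos"],s["position"]); print(delta(s,g+.07*n,R))
E
```

```text
time_s: 1.1
position: [0.3714, 0.2676, 0.369]
eef_rot: [0.378, 2.843, 1.041]
force: [1.4, 0.1, -0.7]
width: 0.0857
grip_force: 0.0
[ 0.20835484 -0.14093901  2.138014    0.78630341  0.94842972 -1.50978706] [0.37136911 0.26759381 0.36898446]
(array([ 0.0912, -0.0897, -0.2324]), array([-0.0036,  0.0006, -0.0014]))
```

```bash
python3 -m creep '[[0.6,0.03,-0.04,-0.0,0,0,0],[0.6,0.05,-0.08,-0.01,0,0,0],[0.6,0.07,-0.11,-0.03,0,0,0],[0.6,0.08,-0.13,-0.06,0,0,0],[0.6,0.085,-0.13,-0.10,0,0,0],[0.6,0.09,-0.12,-0.14,0,0,0],[0.6,0.091,-0.11,-0.18,0,0,0],[0.6,0.091,-0.09,-0.215,0,0,0],[0.6,0.091,-0.09,-0.232,0,0,0],[0.6,0.091,-0.09,-0.232,-0.004,0,-0.001],[0.6,0.091,-0.09,-0.232,-0.004,0,-0.001],[0.6,0.091,-0.09,-0.232,-0.004,0,-0.001]]'; python3 - <<'E'
from h import *
from station import robot,imaging
s=robot.observe(); R,n=frame(74.8,40)
g=np.array([.4744,.2213,.083]); print(s["qpos"]); print(delta(s,g+.02*n,R),delta(s,g-.008*n,R))
c=imaging.read_camera("scene"); cv2.imwrite("pics/s1.png",cv2.resize(c["img"][130:330,180:400,::-1],None,fx=3,fy=3,interpolation=2))
E
```

```text
time_s: 2.1
position: [0.4648, 0.1791, 0.1389]
eef_rot: [0.38, 2.844, 1.031]
force: [1.3, -1.1, -0.6]
width: 0.0519
grip_force: 0.0
[-0.04568184  0.42302136  2.17998338  1.16110647  0.75014074 -2.32157621]
(array([ 0.0062,  0.0298, -0.0406]), array([0.0025, 0.0018, 0.0011])) (array([ 0.011 ,  0.0472, -0.062 ]), array([0.0025, 0.0018, 0.0011]))
```

View pics/s1.png

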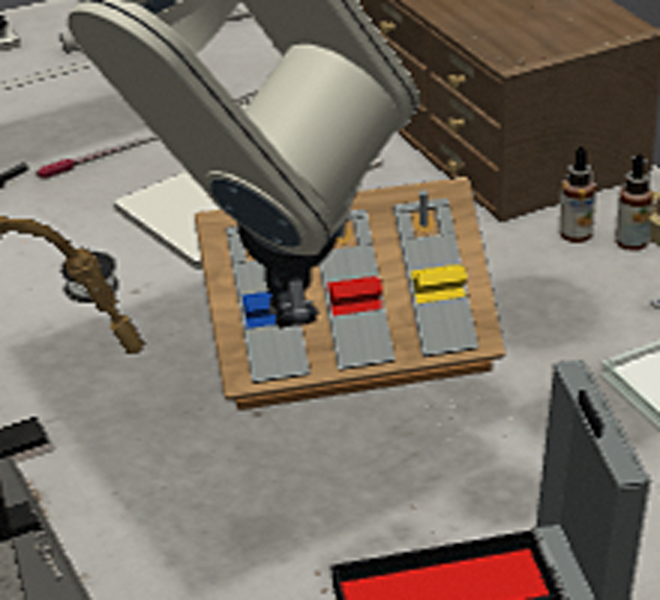

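The crop shows the gripper over the blue bar at (270,305), with its fingers straddling the bar. Red, at (355,295), and its neighbours are clear.

```bash
python3 -m creep '[[0.6,0.003,0.015,-0.02,0.002,0.002,0.001],[0.6,0.006,0.03,-0.04,0.002,0.002,0.001],[0.6,0.0085,0.039,-0.051,0.002,0.002,0.001],[0.6,0.011,0.047,-0.062,0.002,0.002,0.001],[0.6,0.011,0.047,-0.062,0.002,0.002,0.001],[0.6,0.011,0.047,-0.062,0.002,0.002,0.001],[0,0.011,0.047,-0.062,0.002,0.002,0.001],[0,0.011,0.047,-0.062,0.002,0.002,0.001],[0,0.011,0.047,-0.062,0.002,0.002,0.001],[0,0.011,0.047,-0.062,0.002,0.002,0.001],[0,0.011,0.047,-0.062,0.002,0.002,0.001],[0,0.011,0.047,-0.062,0.002,0.002,0.001]]'; python3 -c "
from station import robot;s=robot.observe();print(s['qpos'],s['force'],s['grip_force'],s['width'])"
```

```text
time_s: 3.15
position: [0.4756, 0.2255, 0.077]
eef_rot: [0.381, 2.844, 1.035]
force: [-3.4, -6.9, 9.4]
width: 0.0124
grip_force: 59.1
[ 0.0635683   0.57780894  2.16117378  1.39415331  0.66552368 -2.49793083] [-3.39294852 -6.91590415  9.41406014] 59.10674035549164 0.012356428462552983
```

```bash
python3 -m creep '[[0,0,0,0.006,0,0,0],[0,0,0,0.014,0,0,0],[0,0,0,0.024,0,0,0],[0,0,0,0.035,0,0,0],[0,0,0,0.047,0,0,0],[0,0,0,0.06,0,0,0],[0,0,0,0.075,0,0,0],[0,0,0,0.09,0,0,0],[0,0,0,0.1,0,0,0],[0,0,0,0.1,0,0,0],[0,0,0,0.1,0,0,0]]'; python3 - <<'E'
from h import *
from station import robot,imaging
s=robot.observe(); R,n=frame(-15.5,0); print(s['qpos'],s['width'])
print(delta(s,[.4455,-.1429,.10],R))
c=imaging.read_camera("scene"); cv2.imwrite("pics/s2.png",cv2.resize(c["img"][130:330,180:400,::-1],None,fx=3,fy=3,interpolation=2))
E
```

```text
time_s: 4.07
position: [0.4752, 0.226, 0.1764]
eef_rot: [0.379, 2.845, 1.034]
force: [-0.8, -0.0, -1.8]
width: 0.0129
grip_force: 58.9
[ 0.06485499  0.3540387   2.13946499  1.11638165  0.74215073 -2.1359671 ] 0.012927122275742501
(array([-0.0297, -0.3689, -0.0764]), array([-0.3816,  0.6711, -1.5062]))
```

View pics/s2.png

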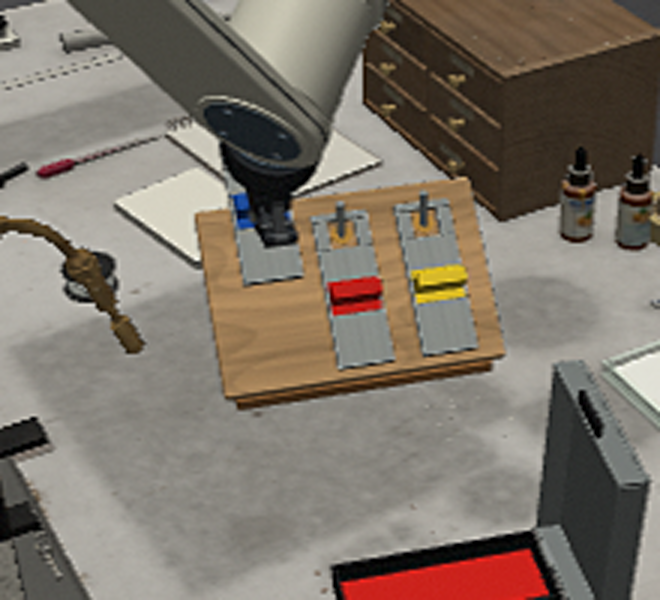

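The crop shows the blue pad clear of its peg in the gripper at (270,240). Red and yellow are still hanging.

```bash
python3 -m creep '[[0,0,-0.01,0.03,0,0,0],[0,0,-0.04,0.05,0,0,0],[0,-0.005,-0.08,0.065,0,0,0],[0,-0.01,-0.115,0.075,-0.04,0.07,-0.15],[0,-0.015,-0.15,0.075,-0.08,0.13,-0.3],[0,-0.02,-0.185,0.075,-0.11,0.2,-0.45],[0,-0.025,-0.22,0.075,-0.15,0.27,-0.6],[0,-0.03,-0.25,0.075,-0.19,0.34,-0.75],[0,-0.03,-0.28,0.075,-0.23,0.4,-0.9],[0,-0.03,-0.31,0.075,-0.27,0.47,-1.05],[0,-0.03,-0.34,0.075,-0.3,0.53,-1.2],[0,-0.03,-0.369,0.075,-0.34,0.6,-1.35]]'; python3 - <<'E'
from h import *
from station import robot
s=robot.observe(); R,n=frame(-15.5,0); print(s['qpos'],s['width'])
print(delta(s,[.4455,-.1429,.10],R))
E
```

```text
time_s: 5.12
position: [0.4441, -0.1441, 0.2499]
eef_rot: [1.917, 2.418, 0.392]
force: [0.4, 0.7, -2.2]
width: 0.0129
grip_force: 59.2
[-0.49526506  0.12985124  2.01804205  0.30244356  0.94003971 -0.89789529] 0.012931777444967029
(array([ 0.0014,  0.0012, -0.1499]), array([-0.1295,  0.2219, -0.4977]))
```

```bash
python3 -m creep '[[0,0.001,0.001,0,-0.03,0.05,-0.12],[0,0.001,0.001,0,-0.06,0.1,-0.23],[0,0.001,0.001,0,-0.09,0.15,-0.34],[0,0.001,0.001,-0.01,-0.13,0.22,-0.498],[0,0.001,0.001,-0.03,-0.13,0.222,-0.498],[0,0.001,0.001,-0.06,-0.13,0.222,-0.498],[0,0.001,0.001,-0.09,-0.13,0.222,-0.498],[0,0.001,0.001,-0.12,-0.13,0.222,-0.498],[0,0.001,0.001,-0.15,-0.13,0.222,-0.498],[0,0.001,0.001,-0.18,-0.13,0.222,-0.498],[0,0.001,0.001,-0.19,-0.13,0.222,-0.498],[0,0.001,0.001,-0.19,-0.13,0.222,-0.498]]'; python3 - <<'E'
from h import *
from station import robot,imaging
s=robot.observe(); R,n=frame(-15.5,0); print(s['qpos'],s['width'])
print(delta(s,[.4455,-.1429,.016],R))
c=imaging.read_camera("top"); np.savez("top1.npz",**c)
d=imaging.read_camera("scene"); np.savez("scene1.npz",**d)
a=cv2.resize(c["img"][220:350,360:490],None,fx=3,fy=3,interpolation=2); b=cv2.resize(d["img"][270:400,260:390],None,fx=3,fy=3,interpolation=2)
cv2.imwrite("pics/s3.png",np.hstack([a,b])[...,::-1])
E
```

```text
time_s: 6.12
position: [0.4436, -0.1409, 0.058]
eef_rot: [-2.492, -1.907, 0.003]
force: [-0.3, 0.4, -1.8]
width: 0.0125
grip_force: 59.1
[-3.33586522e-01  4.95011300e-01  2.07067172e+00  1.11206788e-03
  5.80228601e-01 -7.02402991e-02] 0.012505890153763475
(array([ 0.0019, -0.002 , -0.042 ]), array([-0.002 , -0.0039, -0.0062]))
```

View pics/s3.png

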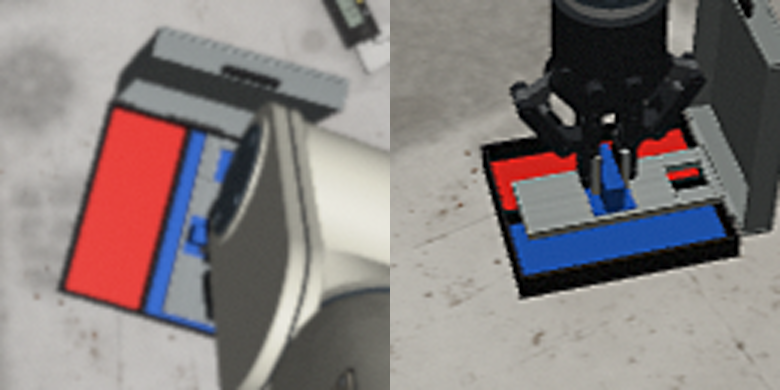

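The left crop (top view) shows the pad over the blue bay. The right crop (scene view) shows it level above the bay, eye end at the hinge and clear of the lid.

```bash
cat >> h.py <<'E'
def plate(c,lo,hi,ctr,yaw):
    P=cloud(c); h,s,v=cv2.split(cv2.cvtColor(c["img"],cv2.COLOR_RGB2HSV))
    a=np.radians(yaw); E=np.array([[np.cos(a),-np.sin(a)],[np.sin(a),np.cos(a)]])
    q=(P[...,:2]-np.array(ctr))@E
    M=(s<60)&(v>110)&(P[...,2]>lo)&(P[...,2]<hi)&(abs(q[...,0])<.1)&(abs(q[...,1])<.05)&(c["depth"]>0)
    Q=P[M]; 
    if len(Q)<20: print("few",len(Q)); return
    m=Q.mean(0); N=np.linalg.svd(Q-m,full_matrices=False)[2][2]; N*=np.sign(N[2])
    r=cv2.minAreaRect(Q[:,:2].astype(np.float32)*1000)
    print(len(Q),"z",np.median(Q[:,2]),"normal",np.round(N,3),"rect",np.round(r[0],1),np.round(r[1],1),round(r[2],1),"local x,y range",np.round(np.percentile(q[M],[1,99],axis=0),4).tolist())
E
python3 - <<'E'
from h import *
for n in("scene","top"): plate(dict(np.load(n+"1.npz")),.044,.064,[.4436,-.1409],-15.5)
E
```

```text
759 z 0.05515961797443982 normal [0.007 0.014 1.   ] rect [ 451.3 -146. ] [ 53.5 140.4] 74.2 local x,y range [[-0.0604, -0.0269], [0.0771, 0.0221]]
421 z 0.05222444693326775 normal [-0.003 -0.018  1.   ] rect [ 453.7 -131.6] [ 35.4 139.8] 80.6 local x,y range [[-0.0607, -0.0061], [0.0759, 0.0241]]
```

```bash
python3 -m creep '[[0,0.002,0,-0.01,0,0,-0.003],[0,0.002,0,-0.02,0,0,-0.003],[0,0.002,0,-0.028,0,0,-0.003],[0,0.002,0,-0.034,0,0,-0.003],[0,0.002,0,-0.038,0,0,-0.003],[0,0.002,0,-0.04,0,0,-0.003],[0,0.002,0,-0.04,0,0,-0.003]]'
```

```text
time_s: 6.8
position: [0.4478, -0.1417, 0.0204]
eef_rot: [2.496, 1.905, 0.002]
force: [0.5, 0.3, -0.9]
width: 0.0128
grip_force: 59.2
```

```bash
python3 -m creep '[[0,-0.002,0.001,0,0,0,0],[0,-0.002,0.001,-0.001,0,0,0],[0,-0.002,0.001,-0.002,0,0,0],[0,-0.002,0.001,-0.002,0,0,0]]'; python3 - <<'E'
from h import *
from station import robot,imaging
for n in("scene","top"): plate(imaging.read_camera(n),.004,.0155,[.4458,-.1407],-15.5)
E
```

```text
time_s: 7.13
position: [0.4461, -0.1408, 0.0189]
eef_rot: [2.496, 1.904, 0.003]
force: [-0.3, 0.6, -2.1]
width: 0.0126
grip_force: 59.2
572 z 0.013914531766941636 normal [-0.01  -0.014  1.   ] rect [ 434.4 -149.3] [ 76.4 172.7] 73.1 local x,y range [[-0.0773, -0.0466], [0.0761, 0.023]]
320 z 0.01294661808860282 normal [-0.01  0.01  1.  ] rect [ 436.  -125.7] [ 46. 181.] 66.4 local x,y range [[-0.0869, -0.0034], [0.0767, 0.0253]]
```

```bash
python3 -m creep '[[0,0,0,-0.001,0,0,0],[0,0,0,-0.002,0,0,0],[0,0,0,-0.002,0,0,0]]'; python3 -m creep '[[0,0,0,-0.001,0,0,0],[0,0,0,-0.001,0,0,0]]'
```

```text
time_s: 7.48
position: [0.4464, -0.141, 0.0173]
eef_rot: [2.495, 1.904, 0.003]
force: [-2.0, -1.1, 6.4]
width: 0.0125
grip_force: 60.4
time_s: 7.65
position: [0.4464, -0.141, 0.0173]
eef_rot: [2.495, 1.904, 0.004]
force: [-4.7, 0.9, 23.0]
width: 0.0124
grip_force: 62.6
```

```bash
python3 -m creep '[[0,0,0,0.0015,0,0,0],[0.35,0,0,0.0015,0,0,0],[0.35,0,0,0.0015,0,0,0],[0.35,0,0,0.0015,0,0,0],[0.35,0,0,0.02,0,0,0],[0.35,0,0,0.05,0,0,0],[0.35,0,0,0.09,0,0,0],[0.35,0,0,0.13,0,0,0],[0.35,-0.03,0.03,0.16,0,0,0],[0.35,-0.04,0.06,0.18,0,0,0],[0.35,-0.04,0.1,0.18,0,0,0],[0.35,-0.04,0.14,0.18,0,0,0]]'; python3 - <<'E'
from h import *
from station import robot,imaging
s=robot.observe();print(s["qpos"],s["position"],s["width"])
c=imaging.read_camera("top"); np.savez("top2.npz",**c)
d=imaging.read_camera("scene"); np.savez("scene2.npz",**d)
for x in(c,d): plate(x,.008,.018,[.4464,-.141],-15.5)
a=cv2.resize(c["img"][220:350,360:490],None,fx=3,fy=3,interpolation=2); b=cv2.resize(d["img"][270:400,260:390],None,fx=3,fy=3,interpolation=2)
cv2.imwrite("pics/s4.png",np.hstack([a,b])[...,::-1])
R,n=frame(74.8,40); R2=R@np.diag([-1,-1,1])
g=np.array([.5474,.2007,.0827]); print(delta(s,g+.07*n,R),delta(s,g+.07*n,R2))
E
```

```text
time_s: 8.65
position: [0.406, -0.001, 0.1976]
eef_rot: [2.496, 1.899, 0.008]
force: [1.1, 0.3, -0.7]
width: 0.0295
grip_force: 0.0
[-3.13417547e-02  1.46238280e-01  2.12233323e+00 -6.88292220e-04
  8.66279716e-01  2.39092157e-01] [ 0.40602259 -0.00098171  0.19755502] 0.02947382267614576
212 z 0.011766426047948012 normal [-0.006  0.     1.   ] rect [ 498.3 -156.1] [49.1 45.9] 74.6 local x,y range [[0.0322, -0.0247], [0.0766, 0.0239]]
766 z 0.012906761301714694 normal [0.003 0.011 1.   ] rect [ 452.9 -144.9] [ 53.5 139.5] 74.7 local x,y range [[-0.0614, -0.0265], [0.0756, 0.0224]]
(array([ 0.1296,  0.1583, -0.0612]), array([ 0.3779, -0.6659,  1.5063])) (array([ 0.1296,  0.1583, -0.0612]), array([ 0.6766,  0.3867, -1.4947]))
```

View pics/s4.png

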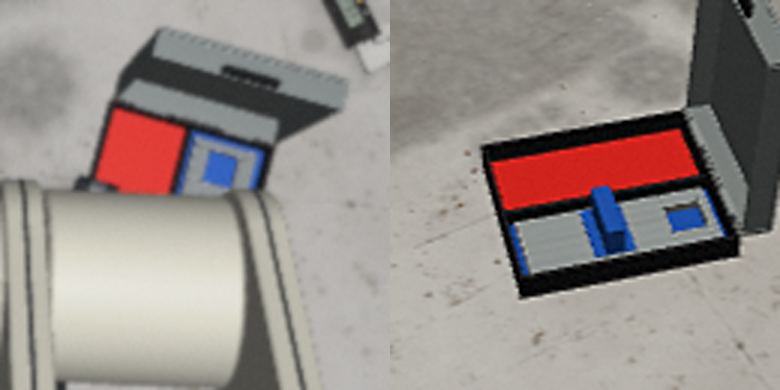

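The pad lies flat in the blue bay (plate centre about (605,230) in the right half), eye at the hinge end. Next is the red pad.

```bash
python3 -m creep '[[0.5,0,0.02,0.03,0.03,-0.05,0.12],[0.5,0.01,0.04,0.05,0.06,-0.1,0.24],[0.5,0.02,0.06,0.06,0.09,-0.16,0.36],[0.5,0.04,0.07,0.06,0.12,-0.21,0.48],[0.5,0.06,0.08,0.06,0.15,-0.26,0.6],[0.5,0.08,0.09,0.06,0.18,-0.32,0.72],[0.5,0.1,0.1,0.06,0.21,-0.37,0.84],[0.5,0.11,0.11,0.05,0.24,-0.42,0.96],[0.5,0.12,0.12,0.04,0.27,-0.48,1.08],[0.5,0.13,0.12,0.03,0.3,-0.53,1.2],[0.5,0.13,0.12,0.02,0.33,-0.58,1.32],[0.5,0.13,0.12,0.01,0.36,-0.63,1.43]]'; python3 - <<'E'
from h import *
from station import robot,imaging
s=robot.observe();print(s["qpos"],s["position"],s["width"])
R,n=frame(74.8,40)
g=np.array([.5474,.2007,.0827]); print(delta(s,g+.07*n,R))
E
```

```text
time_s: 9.75
position: [0.5366, 0.1177, 0.2066]
eef_rot: [0.778, 2.825, 0.894]
force: [-0.5, 0.3, -0.6]
width: 0.0429
grip_force: 0.0
[-0.10591937  0.31739931  2.01880813  0.83953908  0.80755769 -1.73829056] [0.53656629 0.11772834 0.20663559] 0.04294691750358958
(array([-0.001 ,  0.0396, -0.0703]), array([ 0.0686, -0.1105,  0.2447]))
```

```bash
python3 -m creep '[[0.6,0,0.01,-0.01,0.03,-0.05,0.12],[0.6,0,0.02,-0.03,0.069,-0.11,0.245],[0.6,-0.001,0.04,-0.05,0.069,-0.11,0.245],[0.6,-0.001,0.04,-0.07,0.069,-0.11,0.245],[0.6,-0.001,0.04,-0.07,0.069,-0.11,0.245],[0.6,-0.001,0.04,-0.07,0.069,-0.11,0.245]]'; python3 - <<'E'
from h import *
from station import robot,imaging
s=robot.observe();print(s["qpos"],s["position"],s["width"])
R,n=frame(74.8,40)
g=np.array([.5474,.2007,.0827]); print(delta(s,g+.03*n,R),delta(s,g-.0075*n,R))
E
```

```text
time_s: 10.25
position: [0.5343, 0.1578, 0.1362]
eef_rot: [0.39, 2.849, 1.035]
force: [0.6, -0.2, 0.4]
width: 0.0512
grip_force: 0.0
[-0.08334187  0.49582863  2.02912319  1.06294129  0.80658396 -2.22345595] [0.53432309 0.15784257 0.13624332] 0.05121769429665923
(array([ 0.008 ,  0.0242, -0.0306]), array([ 0.0006, -0.0068,  0.0042])) (array([ 0.0143,  0.0475, -0.0593]), array([ 0.0006, -0.0068,  0.0042]))
```

```bash
python3 -m creep '[[0.6,0.004,0.012,-0.015,0,-0.006,0.004],[0.6,0.008,0.025,-0.031,0,-0.006,0.004],[0.6,0.011,0.036,-0.045,0,-0.006,0.004],[0.6,0.0135,0.047,-0.059,0,-0.006,0.004],[0.6,0.0135,0.047,-0.059,0,-0.006,0.004],[0.6,0.0135,0.047,-0.059,0,-0.006,0.004],[0,0.0135,0.047,-0.059,0,-0.006,0.004],[0,0.0135,0.047,-0.059,0,-0.006,0.004],[0,0.0135,0.047,-0.059,0,-0.006,0.004],[0,0.0135,0.047,-0.059,0,-0.006,0.004],[0,0.0135,0.047,-0.059,0,-0.006,0.004],[0,0.0135,0.047,-0.059,0,-0.006,0.004]]'
```

```text
time_s: 11.25
position: [0.5491, 0.2043, 0.0795]
eef_rot: [0.378, 2.841, 1.034]
force: [-3.2, -5.8, 6.0]
width: 0.0123
grip_force: 59.2
```

```bash
python3 -m creep '[[0,0,0,0.006,0,0,0],[0,0,0,0.014,0,0,0],[0,0,0,0.024,0,0,0],[0,0,0,0.035,0,0,0],[0,0,0,0.047,0,0,0],[0,0,0,0.06,0,0,0],[0,0,0,0.075,0,0,0],[0,0,0,0.09,0,0,0],[0,0,0,0.1,0,0,0],[0,0,0,0.1,0,0,0],[0,0,0,0.1,0,0,0]]'; python3 - <<'E'
from h import *
from station import robot,imaging
s=robot.observe(); R,n=frame(-15.5,0); print(s['qpos'],s['width'])
print(delta(s,[.4638,-.0785,.25],R))
c=imaging.read_camera("scene"); cv2.imwrite("pics/s5.png",cv2.resize(c["img"][130:330,180:400,::-1],None,fx=3,fy=3,interpolation=2))
E
```

```text
time_s: 12.17
position: [0.5486, 0.2052, 0.1793]
eef_rot: [0.376, 2.842, 1.034]
force: [0.3, -0.2, -2.5]
width: 0.0124
grip_force: 58.8
[ 0.01360537  0.42894598  1.98883041  1.0278321   0.80518021 -2.06844595] 0.012419273203022406
(array([-0.0848, -0.2837,  0.0707]), array([-0.3788,  0.6744, -1.5079]))
```

View pics/s5.png

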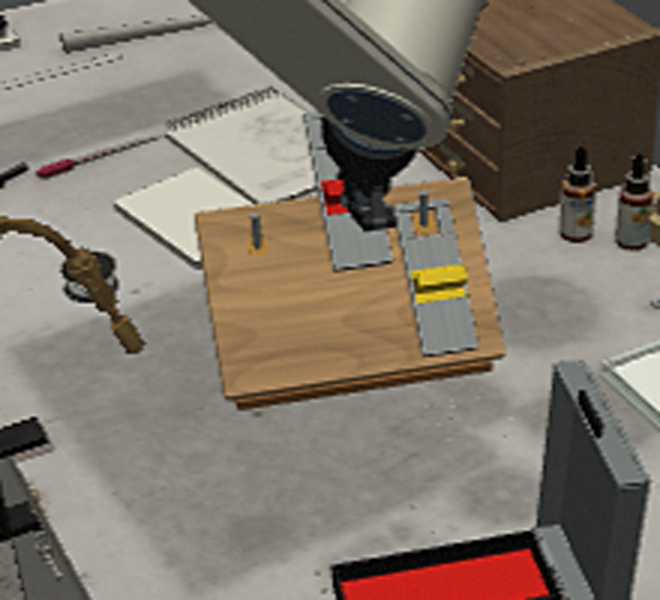

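The red pad is lifted clear at (355,230), and yellow is still hanging.

```bash
python3 -m creep '[[0,-0.005,-0.01,0.03,0,0,0],[0,-0.015,-0.035,0.05,0,0,0],[0,-0.03,-0.065,0.065,0,0,0],[0,-0.045,-0.095,0.072,-0.04,0.07,-0.15],[0,-0.06,-0.12,0.072,-0.08,0.13,-0.3],[0,-0.075,-0.15,0.072,-0.11,0.2,-0.45],[0,-0.085,-0.175,0.072,-0.15,0.27,-0.6],[0,-0.085,-0.2,0.072,-0.19,0.34,-0.75],[0,-0.085,-0.22,0.072,-0.23,0.4,-0.9],[0,-0.085,-0.245,0.072,-0.27,0.47,-1.05],[0,-0.085,-0.265,0.072,-0.3,0.53,-1.2],[0,-0.085,-0.284,0.072,-0.34,0.6,-1.35]]'; python3 - <<'E'
from h import *
from station import robot
s=robot.observe(); R,n=frame(-15.5,0); print(s['qpos'],s['width'])
print(delta(s,[.4638,-.0785,.06],R))
E
```

```text
time_s: 13.22
position: [0.4625, -0.0798, 0.2497]
eef_rot: [1.913, 2.418, 0.389]
force: [-0.4, -0.1, -1.7]
width: 0.0124
grip_force: 59.1
[-0.34074716  0.11681434  2.03417073  0.29119935  0.89590835 -0.744848  ] 0.012408419322825916
(array([ 0.0013,  0.0013, -0.1897]), array([-0.1258,  0.2232, -0.4999]))
```

```bash
python3 -m creep '[[0,0.001,0.001,0,-0.03,0.05,-0.12],[0,0.001,0.001,0,-0.06,0.1,-0.23],[0,0.001,0.001,0,-0.09,0.15,-0.34],[0,0.001,0.001,-0.01,-0.126,0.223,-0.5],[0,0.001,0.001,-0.04,-0.126,0.223,-0.5],[0,0.001,0.001,-0.07,-0.126,0.223,-0.5],[0,0.001,0.001,-0.1,-0.126,0.223,-0.5],[0,0.001,0.001,-0.13,-0.126,0.223,-0.5],[0,0.001,0.001,-0.16,-0.126,0.223,-0.5],[0,0.001,0.001,-0.19,-0.126,0.223,-0.5],[0,0.001,0.001,-0.19,-0.126,0.223,-0.5],[0,0.001,0.001,-0.19,-0.126,0.223,-0.5]]'; python3 -m creep '[[0,0,0,0,0,0,0],[0,0,0,0,0,0,0]]';  python3 - <<'E'
from h import *
from station import robot,imaging
s=robot.observe(); R,n=frame(-15.5,0); print(s['position'],s['width'])
print(delta(s,[.4638,-.0785,.0175],R))
for n in("scene","top"): plate(imaging.read_camera(n),.044,.064,s["position"][:2],-15.5)
E
```

```text
time_s: 14.22
position: [0.4626, -0.0773, 0.0588]
eef_rot: [-2.492, -1.908, 0.001]
force: [0.7, 0.2, -1.3]
width: 0.0122
grip_force: 59.1
time_s: 14.38
position: [0.4656, -0.078, 0.062]
eef_rot: [2.492, 1.907, 0.007]
force: [0.9, -0.4, -1.4]
width: 0.0125
grip_force: 59.1
[ 0.46561463 -0.07796038  0.0619582 ] 0.0125289558163718
(array([-0.0018, -0.0005, -0.0445]), array([ 0.0001,  0.006 , -0.0065]))
671 z 0.055135033029681785 normal [0.003 0.018 1.   ] rect [473.1 -80.9] [ 54.  141.1] 75.1 local x,y range [[-0.0613, -0.0256], [0.0766, 0.0244]]
119 z 0.05426013068508066 normal [-0.032 -0.084  0.996] rect [441.3 -55.5] [19.5 63.4] 75.7 local x,y range [[-0.0609, 0.0056], [-0.0056, 0.0248]]
```

```bash
python3 -m creep '[[0,-0.002,-0.001,-0.01,0,0.006,-0.006],[0,-0.002,-0.001,-0.02,0,0.006,-0.006],[0,-0.002,-0.001,-0.028,0,0.006,-0.006],[0,-0.002,-0.001,-0.034,0,0.006,-0.006],[0,-0.002,-0.001,-0.038,0,0.006,-0.006],[0,-0.002,-0.001,-0.04,0,0.006,-0.006],[0,-0.002,-0.001,-0.04,0,0.006,-0.006],[0,-0.002,-0.001,-0.04,0,0.006,-0.006]]'; python3 -m creep '[[0,0,0,-0.001,0,0,0],[0,0,0,-0.002,0,0,0],[0,0,0,-0.002,0,0,0]]'
```

```text
time_s: 15.15
position: [0.4624, -0.0787, 0.0202]
eef_rot: [-2.498, -1.901, 0.003]
force: [0.7, 0.3, -1.4]
width: 0.0124
grip_force: 59.2
time_s: 15.4
position: [0.4626, -0.0788, 0.0196]
eef_rot: [-2.499, -1.901, 0.002]
force: [-4.0, 0.6, 18.9]
width: 0.0127
grip_force: 62.1
```

```bash
python3 -m creep '[[0,0,0,0.001,0,0,0],[0.35,0,0,0.001,0,0,0],[0.35,0,0,0.001,0,0,0],[0.35,0,0,0.001,0,0,0],[0.35,0,0,0.02,0,0,0],[0.35,0,0,0.05,0,0,0],[0.2,0,0,0.09,0,0,0],[0.1,0,0,0.13,0,0,0],[0,-0.02,0.03,0.17,0,0,0],[0,-0.02,0.06,0.2,0,0,0],[0,-0.02,0.1,0.24,0,0,0],[0,-0.02,0.14,0.24,0,0,0]]'; python3 - <<'E'
from h import *
from station import robot,imaging
s=robot.observe();print(s["qpos"],s["position"],s["width"])
c=imaging.read_camera("top"); d=imaging.read_camera("scene"); np.savez("scene3.npz",**d)
plate(d,.008,.018,[.4626,-.0788],-15.5)
a=cv2.resize(c["img"][220:350,360:490],None,fx=3,fy=3,interpolation=2); b=cv2.resize(d["img"][235:400,260:425],(390,390),interpolation=2)
cv2.imwrite("pics/s6.png",np.hstack([a,b])[...,::-1])
# lid geometry from start pictures
a=np.radians(-15.5); E=np.array([[np.cos(a),-np.sin(a)],[np.sin(a),np.cos(a)]])
H=np.array([.4618,-.1138])+E@[.0795,0]; print("hinge",H)
for n in("top0","scene0"):
    P=cloud(dict(np.load(n+".npz"))).reshape(-1,3); q=(P[:,:2]-H)@E
    M=(abs(q[:,1])<.06)&(q[:,0]>-.06)&(q[:,0]<.1)&(P[:,2]>.03)&(P[:,2]<.25); q,z=q[M],P[M][:,2]
    for lo in np.arange(.03,.21,.02):
        m=(z>=lo)&(z<lo+.02)
        if m.sum(): print(n,round(lo,2),m.sum(),np.percentile(q[m,0],[2,50,98]),z[m].max())
E
```

```text
time_s: 16.4
position: [0.4438, 0.0422, 0.2558]
eef_rot: [2.501, 1.899, 0.004]
force: [2.3, 0.2, 1.0]
width: 0.0001
grip_force: 0.0
[6.79437537e-02 1.20426805e-01 1.98728287e+00 1.01667977e-04
 1.03083580e+00 3.39920301e-01] [0.44375824 0.04215091 0.25580842] 0.00011217382370642352
803 z 0.012726925663106374 normal [0.004 0.003 1.   ] rect [466.3 -92.9] [ 75.1 139.4] 74.9 local x,y range [[-0.0614, -0.0493], [0.0761, 0.0237]]
hinge [ 0.53840862 -0.13504545]
top0 0.03 104 [0.01850162 0.01947924 0.02073111] 0.04988677652896281
top0 0.05 109 [0.01897944 0.02040633 0.02150609] 0.06949297309114284
top0 0.07 115 [0.02023994 0.02129131 0.02255303] 0.0896341105942239
top0 0.09 89 [0.02087462 0.02197534 0.02295756] 0.10667426095335257
top0 0.17 618 [0.00708768 0.0181402  0.02893785] 0.1899796768114429
top0 0.19 18 [0.0083651  0.01054139 0.01295347] 0.19280379686069893
scene0 0.03 112 [0.0179691  0.01967606 0.02130836] 0.04998733897838506
scene0 0.05 111 [0.01956101 0.0208581  0.02229761] 0.06972063183315123
scene0 0.07 118 [0.01187439 0.02173579 0.02323977] 0.08959240632224641
scene0 0.09 119 [0.0169628  0.02252704 0.02431967] 0.10998606824860913
scene0 0.11 119 [0.02213037 0.02364364 0.02503584] 0.12952580060653884
scene0 0.13 62 [0.01418443 0.0241561  0.02535933] 0.14217089942038028
scene0 0.17 409 [0.0075961  0.01792288 0.02950876] 0.18979845735848094
scene0 0.19 18 [0.0093239  0.01118118 0.01310668] 0.19211252555066682
```

View pics/s6.png

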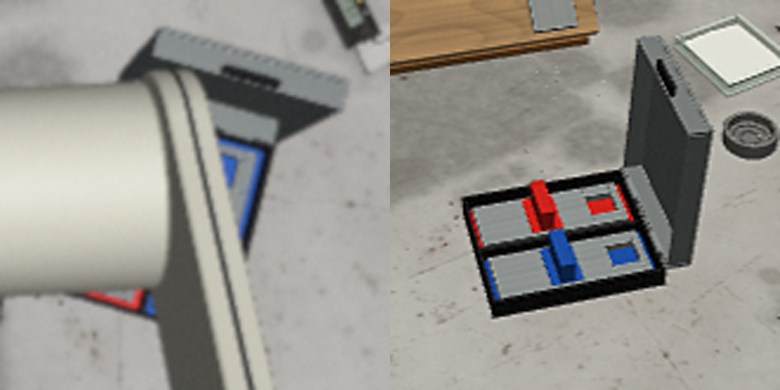

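Both pads lie in their bays (red (540,215), blue (565,265) in the right half), with eyes at the hinge. The lid leans back about 1.6 rad. I'll go over it, fingers closed, and push from behind.

```bash
python3 -m creep '[[0,0.01,-0.01,0.02,0,0,0.12],[0,0.02,-0.03,0.035,0,0,0.24],[0,0.03,-0.05,0.04,0,0,0.36],[0,0.045,-0.07,0.04,0,0,0.48],[0,0.06,-0.09,0.04,0,0,0.6],[0,0.08,-0.11,0.04,0,0,0.72],[0,0.1,-0.13,0.04,0,0,0.84],[0,0.12,-0.15,0.04,0,0,0.96],[0,0.14,-0.17,0.04,0,0,1.08],[0,0.155,-0.185,0.04,0,0,1.2],[0,0.167,-0.197,0.04,0,0,1.32],[0,0.167,-0.197,0.04,0,0,1.44]]'; python3 - <<'E'
from h import *
from station import robot
s=robot.observe(); R,n=frame(74.5,0); print(s['qpos']); print(delta(s,[.6107,-.155,.16],R))
E
```

```text
time_s: 17.5
position: [0.6111, -0.158, 0.2906]
eef_rot: [-0.619, -3.08, 0.005]
force: [-0.2, -0.0, -0.7]
width: 0.0001
grip_force: 0.0
[-0.27031873  0.3736871   1.5610049  -0.00352537  1.20713467 -1.4431674 ]
(array([-0.0004,  0.003 , -0.1306]), array([ 0.0032, -0.0009,  0.1262]))
```

```bash
python3 -m creep '[[0,0,0.003,-0.03,0,0,0.12],[0,0,0.003,-0.07,0.003,0,0.126],[0,0,0.003,-0.105,0.003,0,0.126],[0,0,0.003,-0.13,0.003,0,0.126],[0,0,0.003,-0.135,0.003,0,0.126],[0,0,0.003,-0.135,0.003,0,0.126],[0,-0.01,0.006,-0.135,0.003,0,0.126],[0,-0.02,0.009,-0.135,0.003,0,0.126],[0,-0.029,0.011,-0.135,0.003,0,0.126],[0,-0.029,0.011,-0.135,0.003,0,0.126]]'; python3 - <<'E'
from h import *
from station import robot
s=robot.observe(); H=np.array([.5384,-.135]); u=np.array([.9636,-.2672]); p=s["position"]
print("local",(p[:2]-H)@u,(p[:2]-H)@[.2672,.9636],p[2])
for x,z in [(.034,.16),(.018,.161),(-.003,.161),(-.02,.158),(-.039,.153),(-.056,.145),(-.072,.135),(-.086,.123),(-.099,.11),(-.11,.095),(-.118,.078),(-.125,.06),(-.13,.043)]:
    w=H+u*x; print(np.round([*(w-p[:2]),z-p[2]],3).tolist())
E
```

```text
time_s: 18.33
position: [0.579, -0.1437, 0.1586]
eef_rot: [0.43, 3.112, 0.0]
force: [-0.2, -0.6, 0.1]
width: 0.0
grip_force: 0.0
local 0.04147836124327064 0.002436370952336555 0.15857616521488282
[-0.008, -0.0, 0.001]
[-0.023, 0.004, 0.002]
[-0.044, 0.01, 0.002]
[-0.06, 0.014, -0.001]
[-0.078, 0.019, -0.006]
[-0.095, 0.024, -0.014]
[-0.11, 0.028, -0.024]
[-0.123, 0.032, -0.036]
[-0.136, 0.035, -0.049]
[-0.147, 0.038, -0.064]
[-0.154, 0.04, -0.081]
[-0.161, 0.042, -0.099]
[-0.166, 0.043, -0.116]
```

```bash
python3 -m creep '[[0,-0.008,0.001,0.001,0,0,0],[0,-0.023,0.004,0.002,0,0,0],[0,-0.034,0.007,0.002,0,0,0],[0,-0.044,0.01,0.002,0,0,0],[0,-0.052,0.012,0.001,0,0,0],[0,-0.06,0.014,-0.001,0,0,0],[0,-0.069,0.017,-0.003,0,0,0],[0,-0.078,0.019,-0.006,0,0,0]]'; python3 - <<'E'
from h import *
from station import robot,imaging
s=robot.observe(); H=np.array([.5384,-.135]); u=np.array([.9636,-.2672]); p=s["position"]
print("local",(p[:2]-H)@u,(p[:2]-H)@[.2672,.9636],p[2])
for x,z in [(-.056,.145),(-.072,.135),(-.086,.123),(-.099,.11),(-.11,.095),(-.118,.078),(-.125,.06),(-.13,.043)]:
    w=H+u*x; print(np.round([*(w-p[:2]),z-p[2]],3).tolist())
d=imaging.read_camera("scene"); cv2.imwrite("pics/s7.png",cv2.resize(d["img"][200:400,240:440,::-1],(590,590),interpolation=2))
E
```

```text
time_s: 19.0
position: [0.502, -0.1249, 0.151]
eef_rot: [-0.43, -3.112, -0.001]
force: [2.5, 1.4, 0.0]
width: 0.0002
grip_force: 0.7
local -0.03775913550971282 -1.5929633295650997e-05 0.1510420778995196
[-0.018, 0.005, -0.006]
[-0.033, 0.009, -0.016]
[-0.046, 0.013, -0.028]
[-0.059, 0.016, -0.041]
[-0.07, 0.019, -0.056]
[-0.077, 0.021, -0.073]
[-0.084, 0.023, -0.091]
[-0.089, 0.025, -0.108]
```

View pics/s7.png

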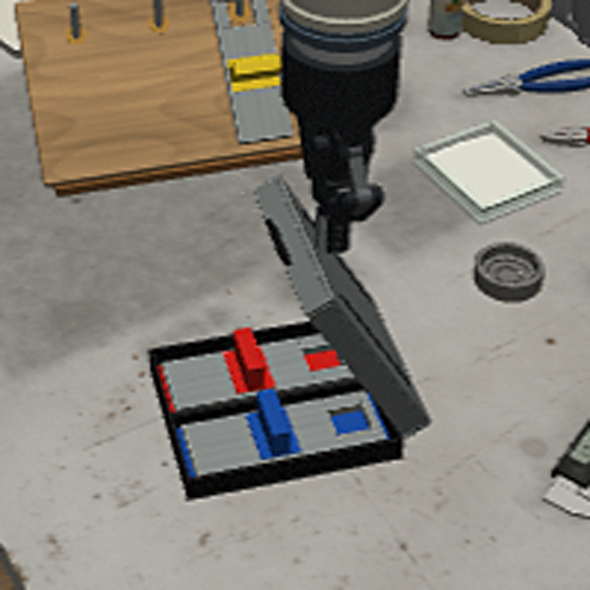

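The lid, at (340,300), is swinging shut ahead of the fingertips, with both pads in place. I'll continue along the arc.

```bash
python3 -m creep '[[0,-0.018,0.005,-0.006,0,0,0],[0,-0.033,0.009,-0.016,0,0,0],[0,-0.046,0.013,-0.028,0,0,0],[0,-0.059,0.016,-0.041,0,0,0],[0,-0.07,0.019,-0.056,0,0,0],[0,-0.077,0.021,-0.073,0,0,0],[0,-0.081,0.022,-0.082,0,0,0],[0,-0.084,0.023,-0.091,0,0,0],[0,-0.087,0.024,-0.1,0,0,0],[0,-0.089,0.025,-0.105,0,0,0],[0,-0.089,0.025,-0.107,0,0,0]]'
```

```text
time_s: 19.97
position: [0.4121, -0.0997, 0.0431]
eef_rot: [-0.43, -3.109, -0.001]
force: [-0.0, 0.1, 1.4]
width: -0.0001
grip_force: 0.4
```

Press down gently to confirm it is shut.

```bash
python3 -m creep '[[0,0,0,-0.001,0,0,0],[0,0,0,-0.002,0,0,0],[0,0,0,-0.003,0,0,0],[0,0,0,-0.003,0,0,0]]'
```

```text
time_s: 20.3
position: [0.4122, -0.0997, 0.0426]
eef_rot: [-0.43, -3.109, -0.001]
force: [-9.4, 2.6, 31.8]
width: -0.0002
grip_force: 15.9
```

Firm contact with the lid shut, so I retreat.

```bash
python3 -m creep '[[0,0,0,0.01,0,0,0],[0,0,0,0.03,0,0,0],[0,0,0,0.06,0,0,0],[0,0,0,0.1,0,0,0],[0,0,0,0.14,0,0,0],[0,0,0.04,0.18,0,0,0],[0,0,0.08,0.2,0,0,0],[0,0,0.12,0.2,0,0,0],[0,0,0.12,0.2,0,0,0],[0,0,0.12,0.2,0,0,0]]'; python3 - <<'E'
from h import *
from station import robot,imaging
d=imaging.read_camera("scene"); cv2.imwrite("pics/s8.png",cv2.resize(d["img"][180:400,200:440,::-1],(640,587),interpolation=2))
P=cloud(d).reshape(-1,3); H=np.array([.5384,-.135]); u=np.array([.9636,-.2672]);v=np.array([.2672,.9636])
a=(P[:,:2]-H)@u; b=(P[:,:2]-H)@v
for lo in (-.15,-.1,-.05):
    m=(a>lo)&(a<lo+.03)&(abs(b)<.05)&(P[:,2]<.08); print(lo,np.median(P[m,2]))
E
```

```text
time_s: 21.13
position: [0.4141, 0.0224, 0.2427]
eef_rot: [0.424, 3.11, 0.002]
force: [-0.2, -0.4, -0.1]
width: 0.0
grip_force: 0.0
-0.15 0.043975521253142615
-0.1 0.04395446143964191
-0.05 0.04378632480616328
```

View pics/s8.png

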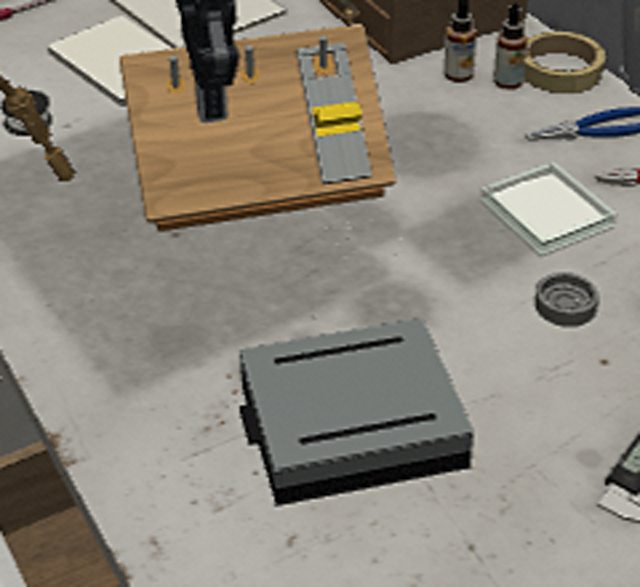

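The lid is flat and shut (centre (355,400), level at 44 mm). Yellow still hangs at (335,115), and the cup at (567,298) hasn't moved.

```bash
python3 -c "
from station import robot;print(robot.close_job())"
```

```text
the job is handed in; nothing more can be done
None
```

The red and blue pads lie flat in their bays, eye ends to the hinge, the lid is fully shut, the yellow pad still hangs, the cup and spool were never touched, and the job was handed in after about 21 s.

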